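# Overhang a rhodochrosite slice for measuring

### The job

Slide the round rhodochrosite slice flat along the white shelf until 30 mm of it, give or take half a centimetre, sticks out past the shelf's front edge (the long edge away from the robot), so that I can get the caliper on it. Then press it down with a fingertip on the part that still lies on the shelf, with moderate force, and finish while holding it pressed like that. Push it only, do not pick it up or tip it, and leave everything else on the shelf where it is.

Things in the scene. Friction and masses are not known exactly. Their poses are not given: they have to be found in the camera images.
- slice: the rhodochrosite slice: a nearly round, flat pink banded stone disc, 100 mm across (radius 50 mm, its scalloped rim varies by 1 mm), 8 mm thick, about 0.22 kg, lying loose and flat on the shelf with at least 55 mm of clear shelf behind it (towards the robot) for fingers. Origin: centre of its underside; z up. It slides on the shelf with moderate friction and tips over the edge if more than half of it sticks out or if it is pressed on the part that sticks out
- shelf: the low white melamine shelf standing on the bench, fixed: 320 mm deep (its x), 760 mm long (its y), top surface 100 mm above the bench. Origin: centre of its footprint on the bench; its x axis points level, square to the front edge, outwards away from the robot; y runs along the front edge; z up
- front_edge (a point): middle of the upper front edge of the shelf, at the height of its top surface (0.100 m above the bench), same axes as the shelf: x points outwards over the edge, y runs along the edge. The slice's overhang is 50 mm plus the x of its centre in this frame, so 30 mm of overhang puts its centre 20 mm inside the edge
- barrel: bystander, leave alone: upright grey plastic tumbler barrel with bolt-down lid, 112 mm across, 140 mm tall, origin at the centre of its underside
- saucer: bystander, leave alone: white ceramic saucer 120 mm across holding three agate eggs, 35 mm tall in all, origin at the centre of its underside
- loupe_stand: bystander, leave alone: wooden loupe stand, foot 90 by 75 mm, 149 mm tall, origin at the centre of its underside
- pick_holder: bystander, leave alone: red plastic pick holder, 50 by 95 mm, with four upright picks, 150 mm tall in all, origin at the centre of its underside
- caliper: bystander, leave alone: steel caliper lying flat behind the slice, roughly along the shelf's y, 235 mm long, about 75 mm wide over its jaws, 10 mm tall; origin under the middle of its beam
- tile: bystander, leave alone: small dark slate tile 45 by 30 by 9 mm lying near the front edge beside the slice's way, origin at the centre of its underside
- agate_slice: bystander, leave alone: small oval grey agate slice, 60 by 44 mm, 6 mm thick, lying flat beside the rhodochrosite slice, origin at the centre of its underside
Not all that is in view belongs to the job. What is meant by the slice is not blue, green or orange, and is the larger of those in its own colour.

How it is judged:
By the outcome, as a careful person would: the job done as asked, in the order asked, and still so for the second after the job is handed in, while the arm keeps its last pose, push and grip.
It also fails if it takes over 51 s, if anything falls off the work surface, if the arm or the gripper's body presses on something with over 40 N, if the wrist force passes 120 N, or if a joint passes its speed limit or range.

### The arm

A 6-joint arm with a two-finger parallel gripper is mounted at the origin on the work surface. World frame = base frame: x ahead of the robot, y to its left, z up, the work surface at z = 0. Lengths are in m, angles in degrees, forces in N, time in s.
With the tool pointing down it reaches from about 0.25 to 0.775 m from the base axis. Payload 4 kg.
Tool frame: the origin (TCP) lies on the centre line of the jaws, within the pads' length; the fingertips stand 14 mm ahead of it and the grasp point (between the pads) lies 5 mm behind it (manip.tip_extent is the distance from the TCP to the fingertips, in m); x points along the fingers, z is the direction in which the jaws open and shut, and the axes are right-handed (so a half turn about x gives the same grasp; the last joint's range is limited). The gripper opens to 85 mm and grips with 20 to 120 N. Pads are 22 mm wide; open, the fingers measure 114 mm over their backs; the gripper's body (76 mm by 85 mm) begins 54 mm behind the grasp point. The pads swing forward as they close: fully open they stand 13 mm farther back than shut.
Start: joints at [68.119, 4.996, 78.535, -0, 96.463, -5.907], TCP at [0.151, 0.529, 0.245] pointing down, gripper open.
Joint ranges: [-177.83, 177.83], [-43.37, 116.18], [15.69, 146.23], [-61.86, 241.86], [9.47, 152.12], [-147.06, 147.06]. Speed limits (degrees/s): [159.86, 159.86, 180, 180, 180, 180].

### API

Orientations are given as [roll, pitch, yaw] about the fixed x, y, z axes, in that order (R = Rz(yaw) Ry(pitch) Rx(roll)).
In Python, from cell import manip gives the robot as it stands. Calls block until the motion is done:
- manip.movep(position, orientation): joint-space move of the TCP to a pose.
- manip.move_l(position, feed=0.15, attitude=None): straight line of the TCP; attitude=None keeps the orientation; feed is the mean speed in m/s.
- manip.set_joints(angles): joint-space move.
- manip.ungrasp() and manip.gripper_close(strength=None): open the fingers fully, or close them until they stop; strength is the grip in N (None keeps the last).
- manip.dwell(seconds).
- manip.inverse_kinematics(position, orientation): joint angles nearest the present ones, or None.
- manip.get_obs(): the state.
- manip.camera(name): name is "side" or "top" or "wrist"; returns the picture (384x512x3 uint8, blue, green, red); there is no depth.
- manip.camera_params(name): a dict with "fovy" (degrees; the focal length in pixels is half the picture's height over the tangent of half this angle, whatever the lens; pixels are square), "cx", "cy" (the principal point, pixels), "view" (4x4, takes a point from world to camera coordinates). Camera axes: x right, y up, looking along -z (the intrinsics and any distortion apply to the point x, -y, -z); pixel columns grow to the right and rows downward; lengths in m; the calibration is good to about 2 mm. A picture is of the moment at which its call begins: read the wrist's pose just before it. camera_params takes no time and is no camera call; for the wrist camera it gives the pose at the moment of the call.
A pose or a line that the arm cannot do raises manip.PlanningError and nothing moves.
- manip.job_done(): hands the job in, once; it reports no verdict.
The state is a dict: "time": time; "qpos": joint angles; "joint_vel": joint speeds; "joint_efforts": joint torques, N m; "position": TCP position; "eef_rot": TCP orientation; "wrist_force": force on the tool from outside, world axes, zero at the start; "ft_torque": the same for the moment, N m; "finger_gap": opening from 0.0 (shut) to 1.0 (fully open).
Only numpy, scipy, OpenCV 4.12 (cv2) and the standard library are available. Lean on these libraries where they do the work, as an engineer would, in place of code of your own. Each camera call takes 0.05 s, during which the arm holds its last target. There are 200 camera calls.

## Working session

There is one attempt and no reset: what is moved stays moved. The work goes in short steps, each a Python script; the robot and the scene stay as the last script left them, time stands still between calls to the robot, and variables do not carry over. Pictures are saved under pics/ and viewed, and the job is handed in when it is done.

```bash
mkdir -p pics; ls; python3 - <<'E'
from cell import manip
import cv2,numpy as np
for n in ("top","side","wrist"):
    p=manip.camera_params(n); print(n,{k:(np.round(v,4).tolist() if k=="view" else v) for k,v in p.items()})
    cv2.imwrite(f"pics/{n}0.png",manip.camera(n))
o=manip.get_obs(); print(o)
E
```

```text
pics
top {'fovy': 46.318672418938306, 'cx': 254.21270554559356, 'cy': 191.92028656888098, 'view': [[0.0108, -0.9999, 0.0041, 0.012], [0.9965, 0.0111, 0.0834, -0.4995], [-0.0835, 0.0031, 0.9965, -1.2008], [0.0, 0.0, 0.0, 1.0]]}
side {'fovy': 43.521145778513485, 'cx': 260.1217763631776, 'cy': 185.84704629554253, 'view': [[-0.9866, -0.1624, -0.0171, 0.4796], [0.0995, -0.6811, 0.7254, -0.074], [-0.1294, 0.714, 0.6881, -1.5708], [0.0, 0.0, 0.0, 1.0]]}
wrist {'fovy': 70.04474556100136, 'cx': 256.5859988859159, 'cy': 193.9101760745225, 'view': [[0.2755, 0.9613, -0.0028, -0.5495], [-0.9265, 0.2647, -0.2673, 0.0356], [-0.2563, 0.0762, 0.9636, -0.3786], [0.0, 0.0, 0.0, 1.0]]}
{'time': 0.15, 'qpos': array([ 6.81181655e+01,  5.03034892e+00,  7.86055133e+01,  7.58912183e-04,
        9.64639840e+01, -5.90730725e+00]), 'joint_vel': array([ 0.05244743,  0.04879115, -0.15782419, -0.00941623,  0.00077299,
       -0.0327057 ]), 'joint_efforts': array([ 8.76058130e-04, -3.52372277e+01, -3.13679338e+01, -1.97947866e-04,
        8.00695707e-03, -8.03098814e-07]), 'position': array([0.15122948, 0.52841843, 0.24439294]), 'eef_rot': array([ 173.65989011,   89.90015094, -112.31455239]), 'wrist_force': array([ 0.00483272, -0.65106796,  0.08627299]), 'ft_torque': array([-0.01678368,  0.02947247,  0.00170911]), 'finger_gap': 1.0004909760322704}
```

View pics/top0.png

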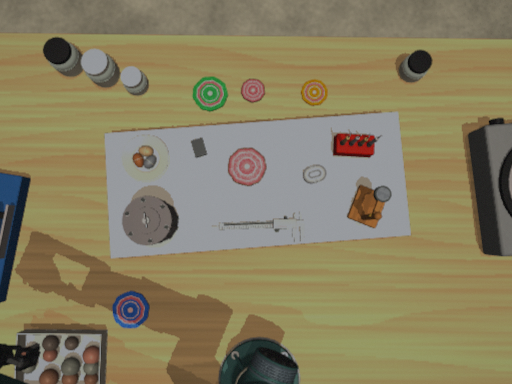

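View pics/side0.png

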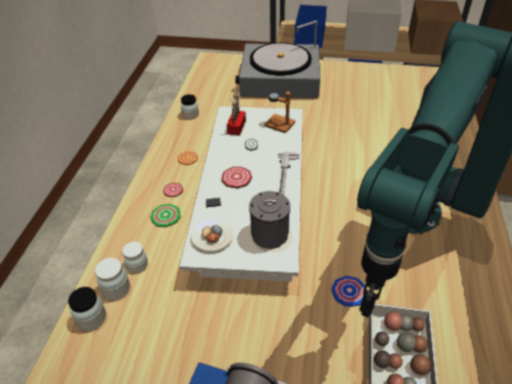

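View pics/wrist0.png

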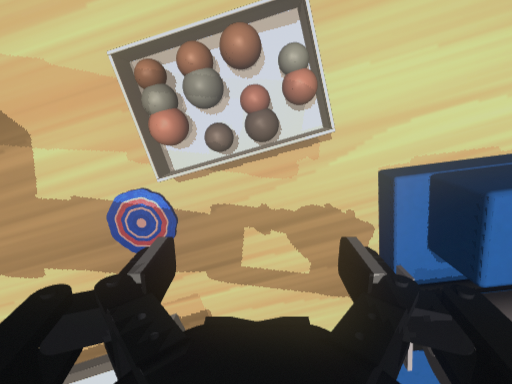

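The top view shows the slice at about (247,166). The shelf's front edge runs from (105,132) to (398,112), with the tile at (199,148), the caliper at (260,223) and the agate at (314,174). Next I turn these pixels into positions.

```bash
cat > h.py <<'E'
import cv2,numpy as np
from cell import manip
def rays(p,uv,z):
    uv=np.atleast_2d(np.asarray(uv,float)); f=192/np.tan(np.radians(p["fovy"]/2)); V=np.array(p["view"]); R=V[:3,:3]; c=-R.T@V[:3,3]
    d=np.c_[(uv[:,0]-p["cx"])/f,-(uv[:,1]-p["cy"])/f,-np.ones(len(uv))]@R
    return c+d*((z-c[2])/d[:,2])[:,None]
def proj(p,P):
    f=192/np.tan(np.radians(p["fovy"]/2)); q=np.atleast_2d(P)@np.array(p["view"])[:3,:3].T+np.array(p["view"])[:3,3]
    return np.c_[p["cx"]+f*q[:,0]/-q[:,2],p["cy"]-f*q[:,1]/-q[:,2]]
def blob(m,near=None):
    m=cv2.morphologyEx(m.astype(np.uint8),cv2.MORPH_CLOSE,np.ones((5,5)))
    cs=[c for c in cv2.findContours(m,cv2.RETR_EXTERNAL,cv2.CHAIN_APPROX_NONE)[0] if cv2.contourArea(c)>30]
    return sorted(cs,key=cv2.contourArea)[::-1]
def pink(img):
    h=cv2.cvtColor(img,cv2.COLOR_BGR2HSV).astype(int); return ((h[...,0]>165)|(h[...,0]<6))&(h[...,1]>45)&(h[...,2]>90)
E
python3 - <<'E'
from h import *
for n in ("top","side"):
    p=manip.camera_params(n); im=cv2.imread(f"pics/{n}0.png")
    for c in blob(pink(im))[:6]:
        q=rays(p,c[:,0],.108)[:,:2].astype(np.float32); (x,y),r=cv2.minEnclosingCircle(q); e=cv2.fitEllipse(q); print(n,"pink",c[:,0].mean(0).round(),np.round([x,y,r],4),np.round(e[0],4),np.round(e[1],4))
    h=cv2.cvtColor(im,cv2.COLOR_BGR2HSV)
    m=(h[...,1]<35)&(h[...,2]>140)
    if n=="top":
        c=blob(m)[0][:,0]; sel=[]
        # front edge: first shelf pixel per column
        for u in range(120,390,2):
            if 325<u<385: continue
            v=c[c[:,0]==u][:,1].min() if (c[:,0]==u).any() else None
            if v: sel.append((u,v-.5))
        q=rays(p,sel,.1)[:,:2]
        l=cv2.fitLine(q.astype(np.float32),cv2.DIST_HUBER,0,.001,.001).ravel(); print("edge",l,"angle",np.degrees(np.arctan2(l[1],l[0])), "resid",np.abs((q-l[2:])@[-l[1],l[0]]).max())
        b=cv2.minAreaRect(rays(p,c,.1)[:,:2].astype(np.float32)); print("shelf",b, cv2.boxPoints(b))
p=manip.camera_params("top")
for nm,uv,z in [("tileC",(199,148),.109),("agate",(314,174),.106),("calL",(213,225),.105),("calR",(302,240),.105),("calTop",(300,212),.105),("barrel",(150,220),.24),("saucer",(146,157),.11),("holder",(354,145),.18)]: print(nm,rays(p,uv,z)[0,:2].round(3))
im=cv2.imread("pics/top0.png"); cv2.imwrite("pics/topz.png",cv2.resize(im[100:260,95:415],None,fx=2.5,fy=2.5,interpolation=cv2.INTER_CUBIC))
E
```

```text
top pink [246. 166.] [0.558  0.0387 0.0485] [0.5582 0.0381] [0.0923 0.0929]
top pink [355. 145.] [ 0.6176 -0.2381  0.0532] [ 0.6174 -0.2381] [0.0574 0.1167]
top pink [130. 309.] [0.1986 0.3209 0.0342] [0.1979 0.3212] [0.0639 0.0658]
top pink [210.  93.] [0.7464 0.1356 0.0327] [0.7463 0.1354] [0.0618 0.0623]
top pink [252.  90.] [0.7558 0.0256 0.03  ] [0.7556 0.0253] [0.0561 0.0579]
top pink [314.  92.] [ 0.7524 -0.134   0.0244] [ 0.7527 -0.1335] [0.0457 0.0459]
edge [ 0.08629538 -0.9962696   0.6675921   0.09435767] angle -85.04948 resid 0.0022026199710779874
shelf ((0.5147438645362854, 0.013387590646743774), (0.3196040391921997, 0.7591428756713867), 4.984750747680664) [[ 0.32256505  0.37763813]
 [ 0.38852745 -0.37863353]
 [ 0.70692265 -0.35086295]
 [ 0.6409603   0.4054087 ]]
side pink [236. 177.] [0.5563 0.044  0.0496] [0.5548 0.0433] [0.0921 0.0943]
side pink [346. 291.] [0.1919 0.4259 0.0398] [0.1891 0.4217] [0.0616 0.0727]
side pink [235. 125.] [ 0.6114 -0.2473  0.0745] [ 0.6131 -0.2431] [0.0611 0.1498]
side pink [173. 189.] [0.7387 0.1309 0.0285] [0.7391 0.1309] [0.052  0.0546]
tileC [0.602 0.159]
agate [ 0.54  -0.134]
calL [0.408 0.121]
calR [ 0.372 -0.104]
calTop [ 0.443 -0.098]
barrel [0.416 0.249]
saucer [0.578 0.293]
holder [ 0.601 -0.219]
```

View pics/topz.png

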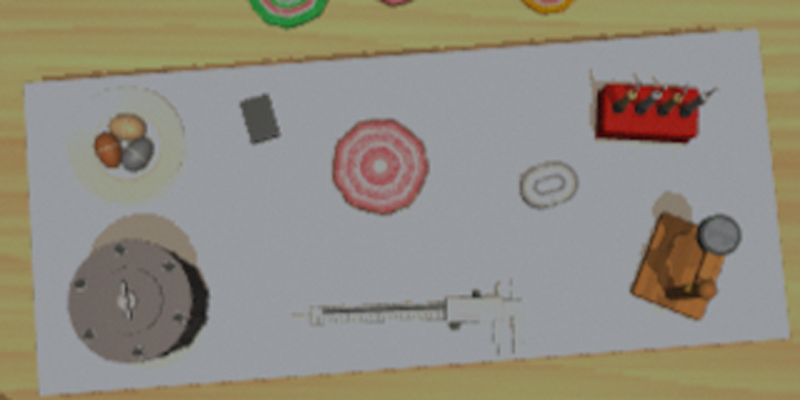

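Checks: the shelf fits at 0.320 x 0.759 m, yaw 4.98°. The slice is near (0.558, 0.0385), so its centre is 114 mm inside the edge and it needs about 94 mm of push. I'll go over the barrel high, shut the fingers and take a close look.

```bash
python3 - <<'E'
from h import *
print(manip.tip_extent)
n=np.array([np.cos(np.radians(4.98)),np.sin(np.radians(4.98))]); c=np.array([.558,.0385])
P=lambda a,z:[*(c+a*n),z]
ori={}
for a in (94.98,-85.02):
    o=[0,90,a]; q=manip.inverse_kinematics(P(-.09,.3),o); print(a,q); ori[a]=q
o=[0,90,-85.02] if ori[-85.02] is not None else [0,90,94.98]
print(o)
x,y,_=manip.get_obs()["position"]
manip.move_l([x,y,.40],feed=.25)
manip.movep(P(-.09,.36),o)
manip.gripper_close(20)
manip.movep(P(-.085,.26),o)
s=manip.get_obs(); p=manip.camera_params("wrist"); im=manip.camera("wrist"); cv2.imwrite("pics/w1.png",im)
print(s["time"],s["position"],s["eef_rot"],s["qpos"],s["finger_gap"],s["wrist_force"])
for k in blob(pink(im))[:3]:
    q=rays(p,k[:,0],.108)[:,:2].astype(np.float32); print(cv2.minEnclosingCircle(q),cv2.fitEllipse(q))
np.save("ori.npy",o)
E
```

```text
0.014
94.98 [ -3.1775124   -5.59795108  82.93183902   0.         102.66611206
 -98.1575124 ]
-85.02 [-3.17751240e+00 -5.59795108e+00  8.29318390e+01 -2.54444375e-14
  1.02666112e+02  8.18424876e+01]
[0, 90, -85.02]
4.2917 [0.47330069 0.03107303 0.26037956] [-95.42592278  89.97588087 179.55045439] [-3.09645479e+00 -4.85066249e+00  8.66988184e+01 -1.12527939e-03
  9.81759375e+01  8.19270082e+01] -8.158529436203565e-05 [-0.85536523 -0.70560452  1.50133094]
((0.5590535402297974, 0.03819655254483223), 0.04908088594675064) ((0.5591596364974976, 0.03813987970352173), (0.09289533644914627, 0.09435483813285828), 46.89076614379883)
((0.2777300775051117, 0.26852887868881226), 0.02611580304801464) ((0.27689996361732483, 0.2675963044166565), (0.04569580778479576, 0.04773136228322983), 40.13362503051758)
```

```bash
ls pics
```

```text
side0.png
top0.png
topz.png
w1.png
wrist0.png
```

View pics/w1.png

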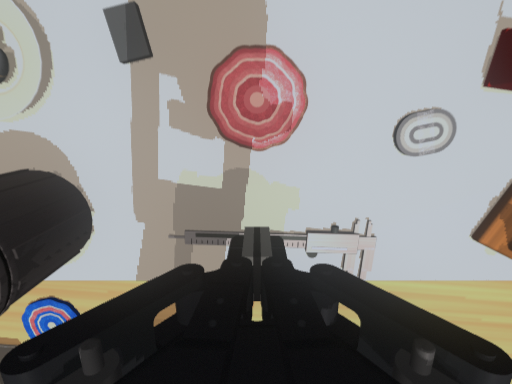

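The wrist view agrees: the slice is at (0.559, 0.038), pixel (257,98), and the strip behind it is clear as far as the caliper (beam at row 235). I'll lower behind the slice and make a first stroke of about 50 mm.

```bash
cat >> h.py <<'E'
n=np.array([np.cos(np.radians(4.98)),np.sin(np.radians(4.98))]); t=np.array([-n[1],n[0]]); EDGE=np.array([.6676,.0944])@n
O=[0,90,-85.02]
def look(tag):
    r=[]
    for cam in ("top","wrist"):
        p=manip.camera_params(cam); im=manip.camera(cam); cv2.imwrite(f"pics/{cam}_{tag}.png",im)
        for k in blob(pink(im))[:3]:
            q=rays(p,k[:,0],.108)[:,:2].astype(np.float32); (x,y),rad=cv2.minEnclosingCircle(q)
            if .04<rad<.056 and abs(y)<.15 and x>.4: print(cam,"xy",round(x,4),round(y,4),"r",round(rad,4),"overhang mm",round(1000*(np.dot([x,y],n)-EDGE+.05),1),"lat",round(np.dot([x,y],t),4))
def st():
    s=manip.get_obs(); print("t",round(s["time"],2),"pos",s["position"].round(4),"tcp n-edge",round(s["position"][:2]@n-EDGE,4),"lat",round(s["position"][:2]@t,4),"F",s["wrist_force"].round(1)); return s
E
python3 - <<'E'
from h import *
c=np.array([.5588,.0383])
P=lambda a,z:[*(c+a*n),z]
manip.movep(P(-.076,.16),O)
manip.move_l(P(-.076,.1175),feed=.06); st()
manip.move_l(P(-.011,.1175),feed=.05); st(); look("a"); st()
E
```

```text
t 5.68 pos [0.4833 0.0317 0.1177] tcp n-edge -0.1891 lat -0.0104 F [ 0.4 -0.3 -0.7]
t 7.13 pos [0.5479 0.0373 0.1175] tcp n-edge -0.1242 lat -0.0104 F [-0.4 -0.2 -1.3]
wrist xy 0.6096 0.0429 r 0.049 overhang mm -12.3 lat -0.0102
t 7.23 pos [0.5479 0.0374 0.1176] tcp n-edge -0.1242 lat -0.0104 F [ 0.3 -0.8  0.3]
```

View pics/wrist_a.png

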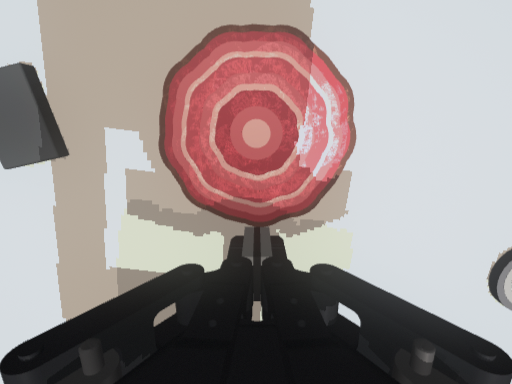

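The slice moved about 51 mm with no sideways drift (still centred at column 257). The centre sits 62 mm ahead of the TCP, so I push on to just short of the target, then back off and look.

```bash
python3 - <<'E'
from h import *
c=np.array([.5588,.0383])
P=lambda a,z:[*(c+a*n),z]
manip.move_l(P(.029,.1175),feed=.04); st(); look("b")
manip.move_l(P(.012,.1175),feed=.05); manip.move_l(P(-.03,.25),feed=.15); st(); look("c")
p=manip.camera_params("wrist")
# edge from wrist view: predicted line of the top-view edge, drawn for comparison
im=cv2.imread("pics/wrist_c.png")
E0=EDGE*n; pts=[np.r_[E0+l*t,.1] for l in (-.15,.15)]; uv=proj(p,pts); print(uv)
cv2.line(im,*[tuple(map(int,k.round())) for k in uv],(0,255,0),1); cv2.imwrite("pics/wrist_c2.png",im)
E
```

```text
t 8.38 pos [0.5879 0.0408 0.1175] tcp n-edge -0.0841 lat -0.0103 F [ 0.6  0.4 -0.3]
wrist xy 0.6474 0.0461 r 0.0489 overhang mm 25.6 lat -0.0103
t 10.05 pos [0.5286 0.0357 0.2487] tcp n-edge -0.1436 lat -0.0103 F [-0.2  0.1 -1. ]
wrist xy 0.6493 0.0455 r 0.0486 overhang mm 27.5 lat -0.0111
[[412.26094456  30.80453494]
 [ 78.3818491   30.89854818]]
```

View pics/wrist_c2.png

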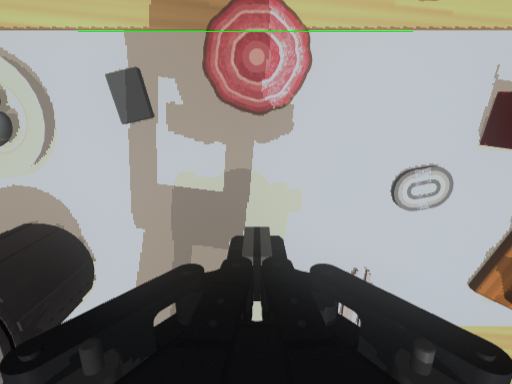

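View pics/top_c.png

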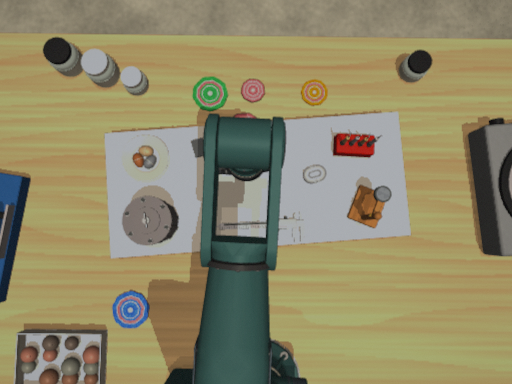

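The edge in the wrist view is at row 28 and my predicted line is at row 31, so it lies about 1–2 mm further out. The slice touches the top of the image. I'll step back and measure slice and edge in one wrist picture.

```bash
cat >> h.py <<'E'
def relook(tag):
    p=manip.camera_params("wrist"); im=manip.camera("wrist"); cv2.imwrite(f"pics/w_{tag}.png",im)
    k=blob(pink(im)); best=None
    for c in k[:4]:
        q=rays(p,c[:,0],.108)[:,:2].astype(np.float32); (x,y),r=cv2.minEnclosingCircle(q)
        if .043<r<.056 and x>.5 and abs(y)<.15: best=(x,y,r,c[:,0].min(0),c[:,0].max(0)); break
    x,y,r,lo,hi=best
    h=cv2.cvtColor(im,cv2.COLOR_BGR2HSV).astype(int)
    e0=proj(p,np.r_[EDGE*n,.1])[0,1]
    pts=[]
    for u in range(20,500,3):
        if lo[0]-12<u<hi[0]+12: continue
        w=h[max(0,int(e0)-12):int(e0)+13,u,1].astype(float); w=cv2.GaussianBlur(w[:,None],(1,3),0).ravel(); d=np.diff(w); i=d.argmin()
        if d[i]<-12: pts.append((u,max(0,int(e0)-12)+i+.5))
    q=rays(p,pts,.1)[:,:2]@n; m=np.median(q); print(tag,"slice",np.round([x,y,r],4),"px",lo,hi,"edge n med",m.round(4),"iqr",(np.subtract(*np.percentile(q,[75,25]))).round(4),len(pts),"EDGE(top)",EDGE.round(4),"overhang vs wrist edge",round(1000*(np.dot([x,y],n)-m+.05),1),"vs top edge",round(1000*(np.dot([x,y],n)-EDGE+.05),1))
E
python3 - <<'E'
from h import *
c=np.array([.5588,.0383])
P=lambda a,z:[*(c+a*n),z]
manip.move_l(P(-.03,.29),feed=.15); manip.move_l(P(-.01,.29),feed=.15);st(); relook("d")
E
```

```text
t 10.85 pos [0.5484 0.0374 0.2878] tcp n-edge -0.1237 lat -0.0103 F [ 0.2 -0.3 -0.7]
d slice [0.6482 0.0456 0.0485] px [213  37] [303 132] edge n med 0.6748 iqr 0.0001 122 EDGE(top) 0.6733 overhang vs wrist edge 25.0 vs top edge 26.5
```

View pics/w_d.png

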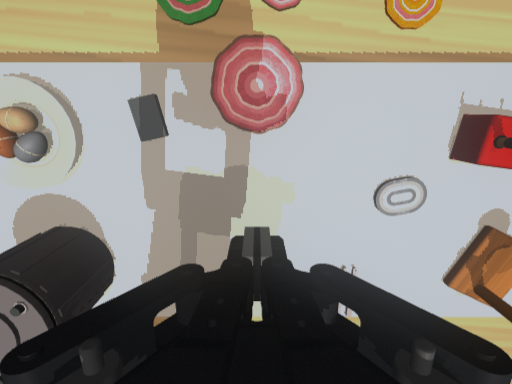

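Measured in one view, the overhang is 25.0 mm, edge row 62 (26.5 mm against the top-view edge; the top view's own slice offset explains the difference). The last stroke goes 4.8 mm further.

```bash
python3 - <<'E'
from h import *
c=np.array([.5588,.0383])
P=lambda a,z:[*(c+a*n),z]
manip.move_l(P(.010,.16),feed=.15); manip.move_l(P(.010,.1175),feed=.06)
manip.move_l(P(.0338,.1175),feed=.03); st()
manip.move_l(P(.010,.1175),feed=.05); manip.move_l(P(-.01,.29),feed=.15); st(); relook("e")
E
```

```text
t 13.72 pos [0.5925 0.0413 0.1174] tcp n-edge -0.0794 lat -0.0103 F [0.6 0.2 0.3]
t 15.66 pos [0.5485 0.0374 0.2886] tcp n-edge -0.1236 lat -0.0103 F [ 0.4 -0.1 -0.2]
e slice [0.653  0.0464 0.0483] px [212  33] [301 128] edge n med 0.6744 iqr 0.0001 123 EDGE(top) 0.6733 overhang vs wrist edge 30.2 vs top edge 31.3
```

View pics/w_e.png

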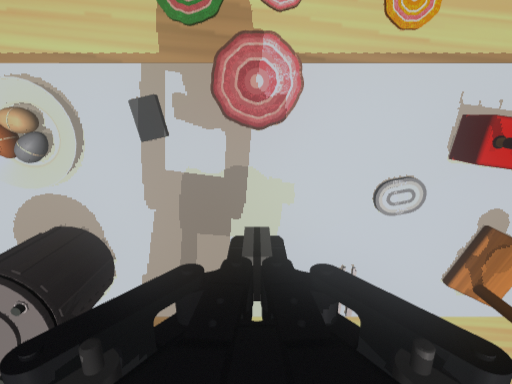

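The overhang now reads 30.2 mm. Next I press 27 mm behind the slice's centre, so the fingertip is 36–58 mm inside the edge, building the force up gradually.

```bash
python3 - <<'E'
from h import *
c=np.array([.5588,.0383])
P=lambda a,z:[*(c+a*n),z]
manip.move_l(P(.067,.15),feed=.15); manip.move_l(P(.067,.1245),feed=.05); manip.dwell(.2); st()
z=.1245
while z>.112:
    z-=.0005; manip.move_l(P(.067,z),feed=.02); manip.dwell(.1)
    f=np.mean([manip.get_obs()["wrist_force"][2] for _ in range(3)])
    print(round(z,4),round(f,1),end="; ")
    if f>11: break
print(); manip.dwell(.6); st(); cv2.imwrite("pics/press_side.png",manip.camera("side")); cv2.imwrite("pics/press_w.png",manip.camera("wrist")); manip.dwell(.4); st()
E
```

```text
t 17.78 pos [0.6257 0.0441 0.1248] tcp n-edge -0.0461 lat -0.0104 F [-0.4 -0.5 -0.2]
0.124 0.3; 0.1235 0.0; 0.123 0.3; 0.1225 -0.1; 0.122 0.9; 0.1215 4.9; 0.121 6.9; 0.1205 7.9; 0.12 9.3; 0.1195 10.5; 0.119 12.1; 
t 22.23 pos [0.6257 0.0441 0.1221] tcp n-edge -0.0461 lat -0.0103 F [-5.3  0.9 12.5]
t 22.73 pos [0.6256 0.0441 0.122 ] tcp n-edge -0.0462 lat -0.0103 F [-4.7 -1.5 12.5]
```

View pics/press_side.png

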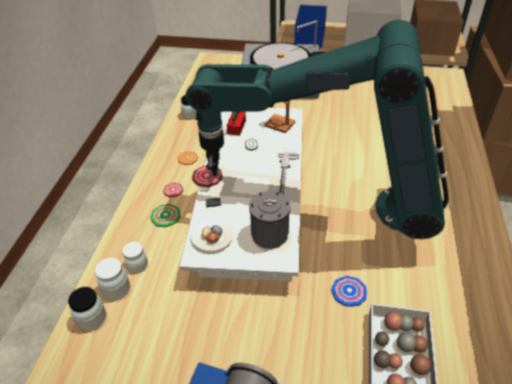

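View pics/press_w.png

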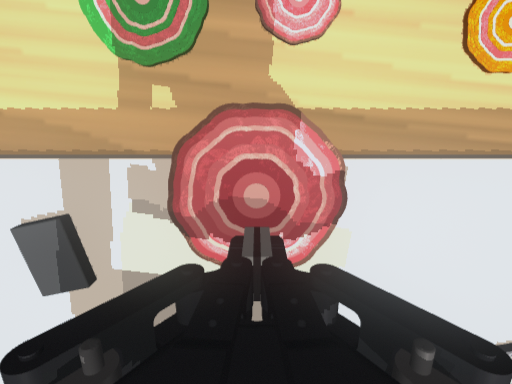

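The tip touches the slice top at z 0.108 and holds 12.5 N, clear of the overhang (edge at row 156). There is a −5 N sideways part, so I check from this picture that the slice hasn't crept.

```bash
python3 - <<'E'
from h import *
relook("f"); p=manip.camera_params("wrist"); im=cv2.imread("pics/w_f.png")
k=max(blob(pink(im)),key=lambda c:(cv2.boundingRect(c)[2]>150)*cv2.contourArea(c))[:,0]
q=rays(p,k,.108)[:,:2]; a=q@n; l=q@t
# robust circle fit on the far (visible) rim, rim above the row of the finger
s=k[:,1]<215; A=np.c_[2*a[s],2*l[s],np.ones(s.sum())]; x=np.linalg.lstsq(A,a[s]**2+l[s]**2,rcond=None)[0]; r=np.sqrt(x[2]+x[0]**2+x[1]**2)
print("circle n,lat,r",x[0].round(4),x[1].round(4),r.round(4),"front rim n",a.max().round(4)); st()
E
```

```text
f slice [0.6541 0.0458 0.0481] px [172 108] [346 263] edge n med 0.6767 iqr 0.0001 94 EDGE(top) 0.6733 overhang vs wrist edge 28.9 vs top edge 32.3
circle n,lat,r 0.6544 -0.0106 0.0468 front rim n 0.7008
t 22.78 pos [0.6257 0.0441 0.1221] tcp n-edge -0.0462 lat -0.0104 F [-4.9  0.8 13. ]
```

The slice hasn't crept: every overhang estimate lies between 27.7 and 32.3 mm, and the force is steady. Handing in.

```bash
python3 -c "
from h import *
manip.job_done(); st()"
```

```text
the job is handed in; nothing more can be done
the job is handed in; nothing more can be done
```

The slice now sticks out about 30 mm past the shelf's front edge. I handed the job in with the closed fingertips still pressing it down on the part that lies on the shelf.

- **Pushing:** I slid it flat in three strokes with the closed fingers, about 94 mm in all, with no visible sideways drift.
- **Overhang:** The best view, with the slice and edge in one wrist picture, gave 30.2 mm. Measuring that slice position against the edge found in the top view gave 31.3 mm.
- **During the press:** Estimates ranged from 27.7 to 32.3 mm. They disagree by a few millimetres, but all are within your 25–35 mm. The close wrist view put the edge 2–3 mm further out than the other pictures did.
- **Pressing:** The fingertips touched the slice's top at the expected height of 108 mm and lie about 46 mm inside the edge. The downward force held steady at 12.5–13 N. About 5 N of sideways load remained, but the pictures showed no clear sign that the slice moved.
- **Everything else:** I kept the arm clear of the other items. Those in view, including the tile, saucer and agate slice, looked undisturbed in the pictures. I did not measure their positions again.
- **Time:** The clock was at about 22.8 s at the last reading, against the 51 s limit.

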